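# Third hand for a graphics card: press it home in its slot and hold it for the screw

### The arm

A 6-joint arm with a two-finger parallel gripper is mounted at the origin on a cart in front of the work surface, level with it; the furniture and walls round the work are solid. World frame = base frame: x ahead of the robot, y to its left, z up, the work surface at z = 0. Lengths are in m, angles in rad, forces in N, time in s.
With the tool pointing down it reaches from about 0.375 to 0.925 m from the base axis. Payload 5.7 kg.
Tool frame: the origin (TCP) lies between the finger pads; the fingertips stand 22 mm ahead of it and the grasp point (between the pads) lies 3 mm ahead of it; z points along the fingers, y is the line along which they close (so a half turn about z gives the same grasp; the last joint's range is limited). The gripper opens to 85 mm and grips with 20 to 120 N. Pads are 22 mm wide; open, the fingers measure 114 mm over their backs; the gripper's body (76 mm by 85 mm) begins 54 mm behind the grasp point. The pads swing forward as they close: fully open they stand 13 mm farther back than shut.
Start: joints at [-1.264, 0.359, 1.51, -0, 1.272, -0.115], TCP at [0.246, -0.547, 0.253] pointing down, gripper open.
Joint ranges: [-2.97, 2.97], [-1.01, 2.36], [0.21, 2.38], [-0.96, 4.11], [0.2, 2.71], [-2.98, 2.98]. Speed limits (rad/s): [2.39, 2.39, 3.14, 3.14, 3.14, 3.14].

### API

Orientations are given as [roll, pitch, yaw] about the fixed x, y, z axes, in that order (R = Rz(yaw) Ry(pitch) Rx(roll)).
In Python, from rig import r, camrig, readout gives the robot as it stands (r), with the cameras (camrig) and the readings (readout).
- The arm moves only by the shell command python3 jog.py 'ROWS' [OPENING]. ROWS is a JSON list that holds a single list of rows (three levels of brackets), with 1 to 12 rows, each of 6 numbers: dx, dy, dz in m, then a rotation vector rx, ry, rz in rad; each row shifts and turns the commanded pose from where the row before left it, along the tool's axes as they then stand; what a row does not reach is not made up. A row lasts 1/10 s, in which the tool goes at most 0.05 m and 0.15 rad, less where a joint would pass 70% of its speed; a pose out of reach is approached as far as the arm can. OPENING is the finger opening in m, set as the command begins (- or left out keeps the last). The fingers move at their own pace and stop on an object; the grip force is fixed at half the most. Time passes only in rows, so rows that do not move let the fingers close. It prints the time, the measured TCP pose, the force, the opening and the grip force at its end. Input that does not fit is refused with a message, and nothing moves.
- readout.get_obs(): the state, without advancing time (a new reading comes with each control period).
- camrig.read_camera(name): name is "side" or "top"; returns a dict with "pixels" (420x560x3 uint8, blue, green, red), "fx", "fy", "cx", "cy" (pixels), "k1" (the pictures are not rectified: a ray, as slopes to the right and down, at radius r is drawn at 1 + k1 r^2 times it, then the intrinsics apply), "xyz" and "rotation" of the camera in the world. Camera axes: x right, y up, looking along -z (the intrinsics and any distortion apply to the point x, -y, -z); pixel columns grow to the right and rows downward; lengths in m; the calibration is good to about 2 mm. A picture is of the moment at which its call begins. There is no depth.
- r.job_done(): hands the job in; it is judged then, once.
The state is a dict: "t": time; "qpos": joint angles; "joint_velocities": joint speeds; "effort": joint torques, N m; "position": TCP position; "tool_rot": TCP orientation; "ft_force": force on the tool from outside, world axes, zero at the start; "torque": the same for the moment, N m; "finger_gap": finger opening in m; "gripper_force": force on a finger pad.
Only numpy, scipy, OpenCV 4.12 (cv2) and the standard library are available. Lean on these libraries where they do the work, as an engineer would, in place of code of your own. Each camera call takes 0.05 s, during which the arm holds its last target. There are 200 camera calls.

### The job

Take the graphics card with the dark twin-fan cooler out of the black card rack and put it, gold edge down, into the slot of the mainboard on the open test bench, bracket tab over the rail. Press it straight down through the spring of the slot's contacts until it is fully home on the slot floor, and keep pressing with a steady push of about 12 newtons so that a colleague can drive the bracket screw. Finish while you are still holding and pressing it, and leave the other card and the things on the bench alone.

Things in the scene. Friction and masses are not known exactly. Their poses are not given: they have to be found in the camera images.
- graphics_card: Card to fit: dark grey twin-fan cooler, black circuit board, steel bracket; 0.30 kg +-20%. Stands upright in the rack. Origin: middle of the gold connector's lower edge; +z up, +y along the card away from the bracket, fans on -x. Board y -88 to 62, z 10 to 80 mm. Cooler block x -16 to 3, y -62 to 46, z 33 to 79 (grip it across x). Centre of mass near (-6, -15, 48).
- card_grip (a point): A good place to grip the graphics card across its x axis: in the cooler block (19 mm thick there), 66 mm above the connector's lower edge, 13 mm below the top of the block.
- card_edge (a point): Middle of the lower edge of the graphics card's gold connector (the card's origin and axes). The connector is 86 mm long (y -43 to 43), 2.4 mm thick, 10 mm high; only the bracket's foot hangs lower, by 4.5 mm.
- tab_hole (a point): Screw hole in the card's bracket tab, at the tab's underside, 84 mm above the connector edge. Bracket: y -89.5 to -88, x -17 to 3, z -4.5 to 85 mm; the tab at its top sticks out to y -101.6.
- network_card: The other card, to be left alone: bare green circuit board of the same outline with a small silver heat sink, standing in the same rack. Origin and axes as for the graphics card.
- card_rack: Black antistatic rack, 130 x 150 mm, fixed. Origin: underside, on the middle slot. Slots at x -40, 0, +40 mm, along its y, 25 mm deep. The cards stand in the outer two (which is which varies), y along the rack's y, connector edge 14 mm above the work surface. Lifted straight up 30 mm a card is free.
- test_bench: Open test bench, fixed: aluminium plate 200 x 200 mm with a small mainboard. Origin: underside, middle. The slot runs along its y at x = -55 mm, mouth 30 mm above the work surface; the card rail (top at 104 mm) stands along the -y edge. Processor cooler 65 mm high, from 36 mm behind the slot.
- slot_mouth (a point): Middle of the slot's mouth, 30 mm above the work surface; axes of the test bench: y along the slot, away from the rail. The card goes in with its y along this y, bracket at the rail. Opening 9.5 x 95 mm, sloping in over 4.5 mm to 4.4 mm wide by 90 mm long.
- slot_floor (a point): Middle of the slot's rigid floor, 9.5 mm below the mouth; the card is fully home when the lower edge of its connector rests here.
- rail_hole (a point): Threaded hole in the top of the card rail, 104 mm above the work surface; with the card home its tab hole lies over it, 0.4 mm above the rail.
- slot_contacts (a joint): Sprung gold contacts in the slot: 0 when up, 0.004 m when the card is pressed fully home. The connector meets them 5.5 mm below the mouth, 4 mm above the floor; they push back with 3.2 N at first, 6.4 N at full stroke, then the card stands on the rigid floor. Let go, the card rises again.
- multimeter: Orange-black multimeter at the right, to be left alone.
- solder_reel: Solder reel at the back, to be left alone.
- tape_1: Roll of black tape at the back, to be left alone.
- parts_tin: Steel parts tin at the back left, to be left alone.
- driver_ph: Screwdriver with yellow-black handle lying at the back, to be left alone.

How it is judged:
On the way, in this order (a step that is already met when the one before it is completed fails the run):
1. the graphics card is lifted out of the rack (height (world z) of card_edge above 0.05 m and contact force between graphics_card and card_rack below 0.1 N and contact force between graphics_card and the fingers above 1 N), for 0.1 s.
2. its edge connector has entered the slot and meets the sprung contacts (horizontal distance between card_edge and slot_floor below 0.004 m and z of card_edge in the frame of slot_floor below 0.0055 m and value of joint slot_contacts above 0.0003 m), for 0.05 s.
3. it is pressed fully home and held there with a steady push for a second (z of card_edge in the frame of slot_floor below 0.0015 m and value of joint slot_contacts above 0.003 m and contact force between graphics_card and test_bench between 8.5 and 22 N), for 1 s.
At the end, for the whole second after the job is handed in: Card upright (0.06 rad) in the slot, connector edge within 1.5 mm of the slot floor and 4 mm of its middle, tab hole within 6 mm of the rail hole, contacts pressed 3 mm or more, at rest, fingers on the card, card bearing on the test bench with 8.5 to 22 N, its weight (about 3 N) included (all of step 3 and horizontal distance between card_edge and slot_floor below 0.004 m and horizontal distance between tab_hole and rail_hole below 0.006 m and angle between graphics_card's own z axis and vertical below 0.06 rad and contact force between graphics_card and the fingers above 3 N and linear speed of graphics_card below 0.01 m/s); the arm keeps its last pose, push and grip.
It fails at once if the card is pressed so hard that the mainboard could crack (over 35 N) (contact force between graphics_card and test_bench above 35 N).
It fails at once if the other card is disturbed (distance of network_card from where it was at the start of the episode above 0.012 m).
It fails at once if things on the bench are disturbed (distance of any of multimeter, solder_reel, tape_1, parts_tin, driver_ph from where it was at the start of the episode above 0.015 m).
It also fails if it takes over 58 s, if anything falls off the work surface, if the arm or the gripper's body presses on something with over 40 N, if the wrist force passes 120 N, or if a joint passes its speed limit or range.

## Working session

There is one attempt and no reset: what is moved stays moved. The work goes in short steps, Python scripts to look and compute and a shell command to move; the robot and the scene stay as the last step left them, time stands still between calls to the robot, and variables do not carry over. Pictures are saved under pics/ and viewed, at most 10 in all, crops included, and the job is handed in when it is done.

```bash
ls; mkdir -p pics
cat > h.py <<'E'
import numpy as np, cv2
from scipy.spatial.transform import Rotation as Ro
def ray(c,u,v):
    xd=np.array([(u-c["cx"])/c["fx"],(v-c["cy"])/c["fy"]]);x=xd.copy()
    for _ in range(30): x=xd/(1+c["k1"]*(x@x))
    d=np.asarray(c["rotation"])
    R=d if d.shape==(3,3) else Ro.from_euler('xyz',d).as_matrix()
    return np.asarray(c["xyz"]),R@np.array([x[0],-x[1],-1])
def proj(c,p):
    d=np.asarray(c["rotation"]);R=d if d.shape==(3,3) else Ro.from_euler('xyz',d).as_matrix()
    q=R.T@(np.asarray(p)-c["xyz"]);x=np.array([q[0],-q[1]])/-q[2]
    x=x*(1+c["k1"]*(x@x));return np.array([x[0]*c["fx"]+c["cx"],x[1]*c["fy"]+c["cy"]])
def atz(c,u,v,z):
    o,d=ray(c,u,v);return o+d*(z-o[2])/d[2]
E
python3 - <<'E'
from rig import r, camrig, readout
import cv2,pickle
for n in("top","side"):
    c=camrig.read_camera(n);cv2.imwrite(f"pics/{n}0.png",c["pixels"]);pickle.dump(c,open(n+"0.pkl","wb"))
    print({k:v for k,v in c.items() if k!="pixels"})
print(readout.get_obs())
E
```

```text
jog.py
pics
rig.py
{'fx': 463.33208630665433, 'fy': 463.33208630665433, 'cx': 273.5655247513578, 'cy': 212.9209446437557, 'k1': 0.04556139964369274, 'xyz': array([ 0.47384769, -0.0107525 ,  1.34416564]), 'rotation': array([ 0.07464834,  0.02054809, -1.5811429 ])}
{'fx': 518.4354316321295, 'fy': 518.4354316321295, 'cx': 268.63070670889664, 'cy': 209.84792828220947, 'k1': -0.17099276929175755, 'xyz': array([0.13742198, 0.90347967, 1.2597582 ]), 'rotation': array([ 0.7052812 , -0.01166281, -2.68009393])}
{'t': 0.1, 'qpos': array([-1.26408192e+00,  3.59470597e-01,  1.51136575e+00,  6.56181526e-06,
        1.27251401e+00, -1.15111435e-01]), 'joint_velocities': array([ 0.0006914 , -0.00197881, -0.00259139, -0.00025103,  0.0010496 ,
       -0.00012089]), 'effort': array([-3.15506486e-04, -5.28651631e+01, -2.79350084e+01, -2.14966512e-04,
        5.06328157e-03, -1.33980326e-06]), 'position': array([ 0.24546137, -0.54683122,  0.25249941]), 'tool_rot': array([-3.13984731e+00, -2.08111862e-04,  4.21823723e-01]), 'ft_force': array([ 0.30576878, -0.28468941, -0.9180526 ]), 'torque': array([-0.00787491,  0.06931657, -0.05224565]), 'gripper_force': 0.0, 'finger_gap': 0.08549306191785452}
```

View pics/top0.png

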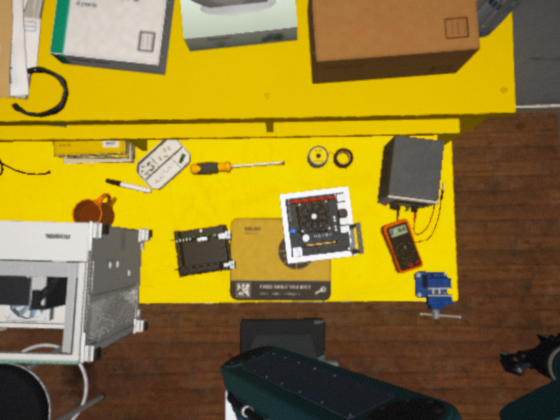

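View pics/side0.png

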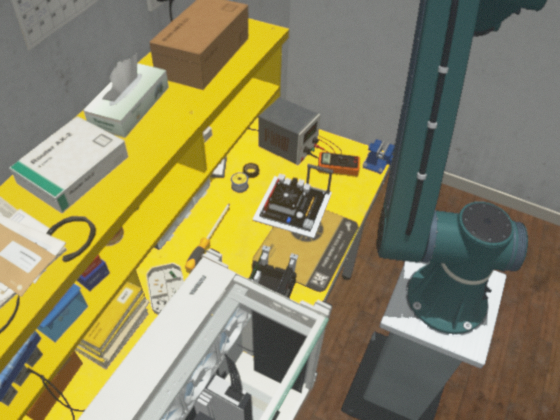

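Run:
```python
import pickle,cv2,numpy as np
t=pickle.load(open("top0.pkl","rb"))["pixels"];s=pickle.load(open("side0.pkl","rb"))["pixels"]
def crop(im,x,y,w,h,k): return cv2.resize(im[y:y+h,x:x+w],None,fx=k,fy=k,interpolation=cv2.INTER_CUBIC)
def grid(im,x,y,k,step=10):
    for u in range(-(-x//step)*step,x+im.shape[1]//k,step):
        cv2.line(im,((u-x)*k,0),((u-x)*k,6),(255,0,255),1);cv2.putText(im,str(u),((u-x)*k+1,16),0,.35,(255,0,255))
    for v in range(-(-y//step)*step,y+im.shape[0]//k,step):
        cv2.line(im,(0,(v-y)*k),(6,(v-y)*k),(255,0,255),1);cv2.putText(im,str(v),(8,(v-y)*k+4),0,.35,(255,0,255))
    return im
a=grid(crop(t,170,220,66,60,6),170,220,6);b=grid(crop(t,272,180,66+0,60,6),272,180,6)
cv2.imwrite("pics/tr.png",grid(crop(t,168,215,75,70,8),168,215,8,5))
cv2.imwrite("pics/tb.png",grid(crop(t,272,178,95,90-6,7),272,178,7,5))
cv2.imwrite("pics/sr.png",grid(crop(s,235,165,105,140,4),235,165,4))
```

```text
(no output)
```

View pics/tr.png

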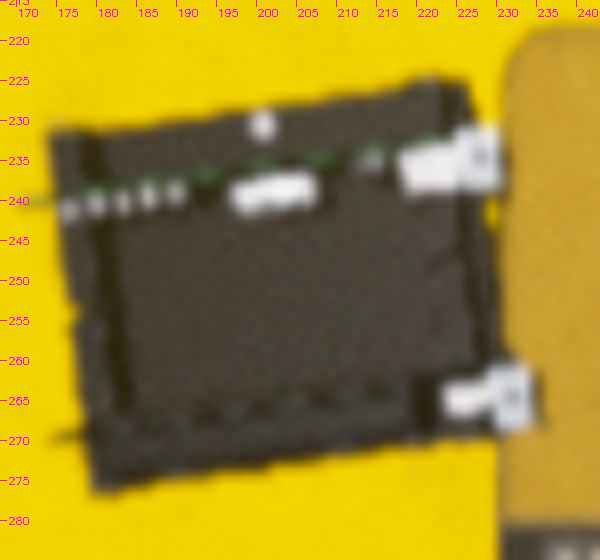

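View pics/tb.png

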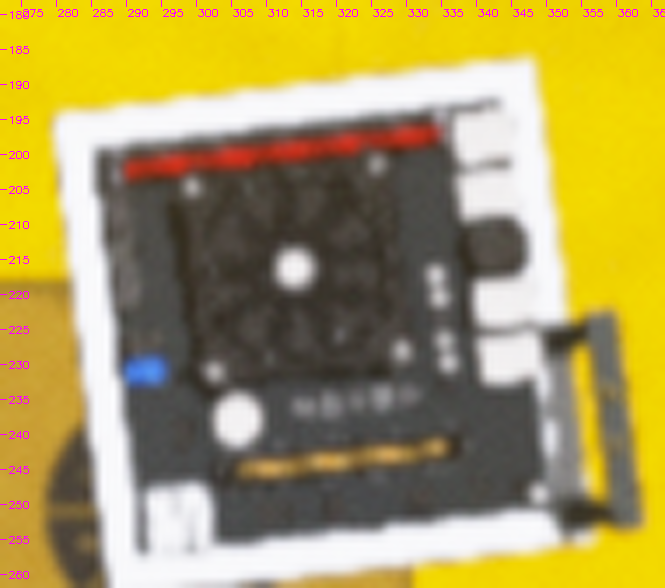

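View pics/sr.png

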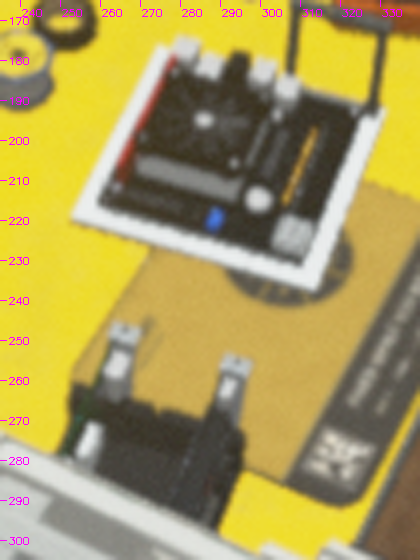

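The top view shows the graphics card in the rack's near slot (tab at about 229–235, 260–268; board end at 174, 270) and the network card in the far one. The slot gold runs from (306,245) to (335,242), and the rail top from (356,223) to (363,253). Brackets and rail both lie to the right, at world −y.

```bash
cat > fit.py <<'E'
import pickle,numpy as np
from h import *
from scipy.optimize import least_squares
T=pickle.load(open("top0.pkl","rb"));S=pickle.load(open("side0.pkl","rb"))
def place(p,q): c,s=np.cos(p[2]),np.sin(p[2]);return np.array([p[0]+c*q[0]-s*q[1],p[1]+s*q[0]+c*q[1],q[2]])
def fit(obs,x0):
    f=lambda p:np.concatenate([proj(c,place(p,q))-uv for c,q,uv in obs])
    s=least_squares(f,x0,loss='soft_l1');return s.x,f(s.x).reshape(-1,2).round(1)
tr=lambda a,b:np.array([168+a/8-.5+.06,215+b/8-.5+.06]); tb=lambda a,b:np.array([272+a/7-.43,178+b/7-.43]); sr=lambda a,b:np.array([235+a/4-.37,165+b/4-.37])
if __name__=="__main__":
    z=.098
    card=[(T,(-.017,-.0885,.099),tr(492,431)),(T,(.003,-.0885,.099),tr(487,366)),(T,(.003,-.1016,z),tr(527,360)),(T,(-.017,-.1016,z),tr(536,427)),(T,(0,.062,.09),tr(52,440)),
     (S,(-.017,-.1016,z),sr(250,357)),(S,(.003,-.1016,z),sr(224,355)),(S,(-.007,-.095,z),sr(236,366))]
    print("card",*fit(card,[.4,.15,.1]));print(*fit(card[:5],[.4,.15,.1])[:1],*fit(card[5:],[.4,.15,.1]))
    b=[(T,(-.1+.0,.1,.01),np.array([287.5,262])),(T,(.1,.1,.01),tb(55,115)),(T,(.1,-.1,.01),tb(534,58)),
     ]
    print("bench plate",*fit(b,[.5,-.1,.1]))
    p=fit(b,[.5,-.1,.1])[0]
    for z in(.02,.025,.03):print(z,"slot T ends",atz(T,*tb(232,472),z),atz(T,*tb(448,445),z),"mid S ends",atz(S,*sr(315,128),z),atz(S,*sr(285,205),z))
    R=[atz(T,*tb(*q),.104) for q in((587,315),(614,308),(641,522),(615,528))];print("rail",np.round(R,4), np.mean(R,0))
    print("from plate: slot",place(p,(-.055,0,.03)),"rail y",place(p,(-.062,-.0955,.104)))
    print("gap tool: rack-edge direction",atz(T,*tr(50,440),.09))
E
python3 fit.py
```

```text
card [0.42605609 0.22344994 0.1318903 ] [[ 0.4 -0.4]
 [-0.   0.3]
 [-0.1  0.3]
 [-0.3 -0.6]
 [-0.4  0.1]
 [ 0.5  0.8]
 [ 0.1 -0.6]
 [-0.1 -0.6]]
[0.42607426 0.2232001  0.12899789] [0.40309139 0.21978137 0.36908768] [[ 0.3  0.2]
 [-0.4  0.1]
 [ 0.1 -0.4]]
bench plate [ 0.54059762 -0.11143086  0.10411471] [[-0.1  0.7]
 [-0.1 -0.3]
 [ 0.3 -0.2]]
0.02 slot T ends [ 0.48055902 -0.07229556  0.02      ] [ 0.4906322  -0.16003227  0.02      ] mid S ends [ 0.49101935 -0.16355987  0.02      ] [ 0.48008086 -0.07870155  0.02      ]
0.025 slot T ends [ 0.48053368 -0.07206317  0.025     ] [ 0.49056883 -0.1594686   0.025     ] mid S ends [ 0.48959327 -0.15925646  0.025     ] [ 0.4786989  -0.07474037  0.025     ]
0.03 slot T ends [ 0.48050834 -0.07183079  0.03      ] [ 0.49050545 -0.15890492  0.03      ] mid S ends [ 0.4881672  -0.15495304  0.03      ] [ 0.47731694 -0.07077919  0.03      ]
rail [[ 0.5385 -0.2043  0.104 ]
 [ 0.541  -0.2146  0.104 ]
 [ 0.4598 -0.2227  0.104 ]
 [ 0.4576 -0.2129  0.104 ]] [ 0.4992099  -0.21363335  0.104     ]
from plate: slot [ 0.48589545 -0.11714683  0.03      ] rail y [ 0.48885836 -0.21285718  0.104     ]
gap tool: rack-edge direction [0.41807045 0.28449347 0.09      ]
```

Run:
```python
from fit import *
def tri(a,b):
    o1,d1=ray(T,*a);o2,d2=ray(S,*b)
    t=np.linalg.lstsq(np.stack([d1,-d2],1),o2-o1,rcond=None)[0];p,q=o1+t[0]*d1,o2+t[1]*d2
    print((p+q)/2,np.linalg.norm(p-q))
tri((150,232),(212,262)); tri((92,360),(327,308))
def goal(tcp,yaw):
    from rig import r, camrig, readout
    o=readout.get_obs();R=Ro.from_euler('xyz',o["tool_rot"]);G=Ro.from_euler('xyz',[np.pi,0,yaw])
    print(R.inv().apply(np.array(tcp)-o["position"]),(R.inv()*G).as_rotvec())
goal((.4211,.2107,.2),.13+np.pi/2)
goal((.45,-.3,.25),.13+np.pi/2)
```

```text
[0.53763793 0.31874111 0.23728188] 0.05070187875853779
[0.24947142 0.38880276 0.36177469] 0.006001887662230709
[ 0.4703841  -0.61912531  0.05367798] [-0.0013676  -0.00129506 -1.27897207]
[ 0.2876679  -0.14144702  0.00280616] [-0.0013676  -0.00129506 -1.27897207]
```

```bash
python3 jog.py '[[[0,0,0,0,0,-0.142],[0,0,0,0,0,-0.142],[0,0,0,0,0,-0.142],[0,0,0,0,0,-0.142],[0,0,0,0,0,-0.142],[0,0,0,0,0,-0.142],[0,0,0,0,0,-0.142],[0,0,0,0,0,-0.142],[0,0,0,0,0,-0.143],[0,0.04,0,0,0,0],[0,0.04,0,0,0,0],[0,0.04,0,0,0,0]]]' 0.05
python3 jog.py '[[[0.04,0.02,0,0,0,0],[0.04,0.02,0,0,0,0],[0.04,0.02,0,0,0,0],[0.04,0.02,0,0,0,0],[0.04,0,0,0,0,0],[0.04,0,0,0,0,0],[0.04,0,0,0,0,0],[0.04,0,0,0,0,0],[0.04,0,0,0,0,0],[0.04,0,0,0,0,0],[0.04,0,0,0,0,0],[0.04,0,0,0,0,0]]]'
cat > goal.py <<'E'
import sys,numpy as np
from rig import r, camrig, readout
from scipy.spatial.transform import Rotation as Ro
a=list(map(float,sys.argv[1:]))
o=readout.get_obs();R=Ro.from_euler('xyz',o["tool_rot"]);G=Ro.from_euler('xyz',[np.pi,0,a[3]+np.pi/2])
print("t",o["t"],"pos",o["position"].round(4),"goal in tool",R.inv().apply(np.array(a[:3])-o["position"]).round(4),(R.inv()*G).as_rotvec().round(4),"F",o["ft_force"].round(2),o["torque"].round(2),o["finger_gap"].round(4))
E
python3 goal.py .4211 .2107 .2 .13
```

```text
t: 1.3
position: [0.3655, -0.5315, 0.2529]
tool_rot: [-3.141, -0.001, 1.7]
ft_force: [0.8, -0.5, 0.3]
finger_gap: 0.05
gripper_force: 0.0
t: 2.5
position: [0.381, -0.044, 0.2532]
tool_rot: [-3.141, -0.0, 1.7]
ft_force: [1.1, 0.7, -0.3]
finger_gap: 0.0501
gripper_force: 0.0Traceback (most recent call last):
  File "goal.py", line 6, in <module>
    print("t",o["t"],"pos",o["position"].round(4),"goal in tool",R.inv().apply(np.array(a[:3])-o["position"]).round(4),(R.inv()*G).as_rotvec().round(4),"F",o["ft_force"].round(2),o["torque"].round(2),o["finger_gap"].round(4))
                                                                                                                                                                                                        ^^^^^^^^^^^^^^^^^^^^^
AttributeError: 'float' object has no attribute 'round'
```

```bash
sed -i 's/o\["finger_gap"\].round(4)/o["finger_gap"]/' goal.py; python3 jog.py '[[[0.035,0.01,0.01,0,0,0],[0.035,0.01,0.01,0,0,0],[0.035,0.01,0.01,0,0,0],[0.035,0.01,0.01,0,0,0],[0.035,0.01,0.01,0,0,0],[0.035,0.01,0.0,0,0,0],[0.035,0.01,0.0,0,0,0],[0.0,0,0.0,0,0,0],[0.0,0,0.0,0,0,0]]]'
python3 goal.py .4211 .2107 .083 .13
python3 - <<'E'
from rig import r, camrig, readout
import cv2,pickle
o=[]
for n,(x,y) in(("top",(150,170)),("side",(225,200))):
    c=camrig.read_camera(n);pickle.dump(c,open(n+"1.pkl","wb"))
    o.append(cv2.resize(c["pixels"][y:y+150,x:x+100],None,fx=4,fy=4,interpolation=cv2.INTER_CUBIC))
cv2.imwrite("pics/a1.png",cv2.hconcat(o))
E
```

```text
t: 3.4
position: [0.4189, 0.2069, 0.203]
tool_rot: [-3.141, 0.0, 1.703]
ft_force: [-0.9, 0.3, 0.1]
finger_gap: 0.0499
gripper_force: 0.0
t 3.4 pos [0.4189 0.2069 0.203 ] goal in tool [0.0035 0.0028 0.12  ] [-0.001   0.0004  0.0022] F [-0.87  0.29  0.13] [ 0.   -0.02 -0.06] 0.049930052042464125
```

View pics/a1.png

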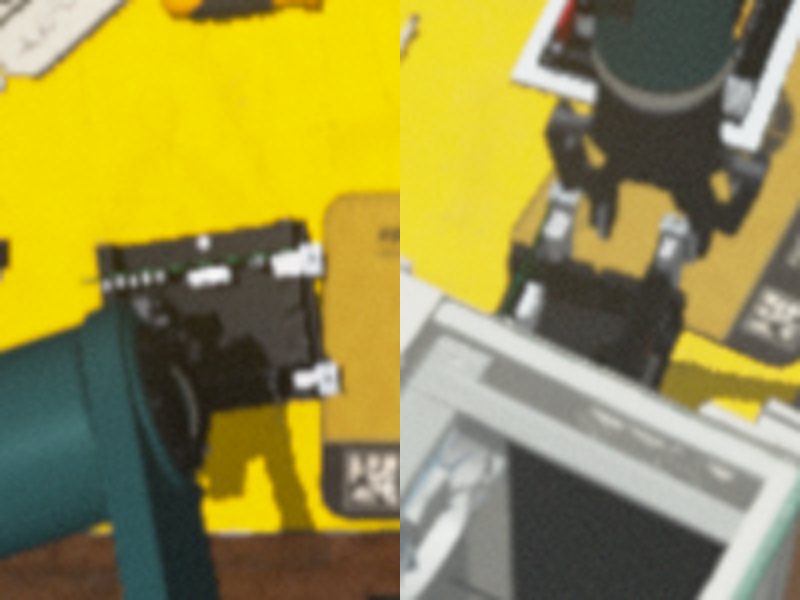

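The gripper hangs open over the near card and clear of the case (side crop: fingers at about 600 and 710, 220). I'm lowering it now.

```bash
python3 jog.py '[[[0.0035,0.0028,0.015,0,0,0],[0,0,0.015,0,0,0],[0,0,0.015,0,0,0],[0,0,0.015,0,0,0],[0,0,0.015,0,0,0],[0,0,0.015,0,0,0],[0,0,0.01,0,0,0],[0,0,0.01,0,0,0],[0,0,0.01,0,0,0],[0,0,0,0,0,0],[0,0,0,0,0,0]]]'
python3 goal.py .4211 .2107 .083 .13
```

```text
t: 4.6
position: [0.4217, 0.2103, 0.0833]
tool_rot: [-3.141, -0.0, 1.701]
ft_force: [0.6, 0.1, -0.2]
finger_gap: 0.0499
gripper_force: 0.0
t 4.6 pos [0.4217 0.2103 0.0833] goal in tool [ 0.0005 -0.0005  0.0003] [-0.0004 -0.     -0.0001] F [ 0.63  0.14 -0.19] [ 0.03 -0.   -0.03] 0.04987487927078019
```

```bash
python3 jog.py '[[[0,0,0,0,0,0],[0,0,0,0,0,0],[0,0,0,0,0,0],[0,0,0,0,0,0],[0,0,0,0,0,0],[0,0,0,0,0,0]]]' 0.0
python3 goal.py .4211 .2107 .083 .13
```

```text
t: 5.2
position: [0.4228, 0.2107, 0.084]
tool_rot: [3.139, -0.001, 1.701]
ft_force: [1.3, 0.5, 5.8]
finger_gap: 0.0182
gripper_force: 59.6
t 5.2 pos [0.4228 0.2107 0.084 ] goal in tool [ 0.0002 -0.0017  0.001 ] [ 0.0025 -0.0005  0.0001] F [1.32 0.51 5.85] [ 0.04 -0.29 -0.01] 0.018155919200677825
```

```bash
python3 jog.py '[[[0,0,-0.005,0,0,0],[0,0,-0.01,0,0,0],[0,0,-0.01,0,0,0],[0,0,-0.015,0,0,0],[0,0,-0.015,0,0,0],[0,0,-0.02,0,0,0],[0,0,-0.02,0,0,0],[0,0,-0.02,0,0,0],[0,0,-0.015,0,0,0],[0,0,0,0,0,0],[0,0,0,0,0,0]]]'
python3 goal.py .4211 .2107 .213 .13
python3 - <<'E'
from rig import r, camrig, readout
import cv2,pickle
o=[]
for n,(x,y) in(("top",(150,190)),("side",(225,160))):
    c=camrig.read_camera(n);pickle.dump(c,open(n+"2.pkl","wb"))
    o.append(cv2.resize(c["pixels"][y:y+120,x:x+100],None,fx=4,fy=4,interpolation=cv2.INTER_CUBIC))
cv2.imwrite("pics/a2.png",cv2.hconcat(o))
E
```

```text
t: 6.3
position: [0.4206, 0.2101, 0.2132]
tool_rot: [-3.14, 0.0, 1.701]
ft_force: [-0.2, -0.8, -4.1]
finger_gap: 0.0179
gripper_force: 59.6
t 6.3 pos [0.4206 0.2101 0.2132] goal in tool [0.0006 0.0006 0.0002] [-0.0013  0.      0.0001] F [-0.22 -0.85 -4.09] [ 0.01  0.02 -0.03] 0.01792905775290692
```

View pics/a2.png

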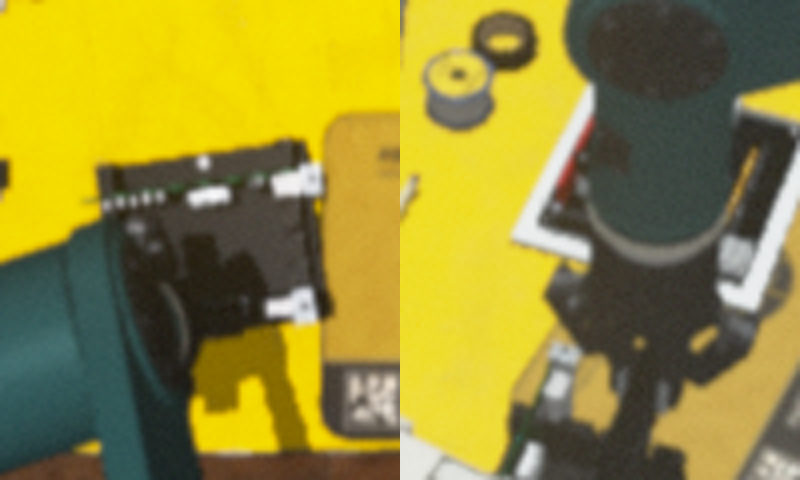

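```bash
python3 goal.py .4809 -.1293 .195 .11
```

```text
t 6.4 pos [0.4203 0.2099 0.2124] goal in tool [-0.3442  0.0161  0.0175] [-0.0027  0.0003  0.02  ] F [ 1.53  0.26 -3.67] [-0.03  0.05  0.02] 0.018051083757511605
```

```bash
python3 jog.py '[[[-0.02,0.001,0,0,0,0.0],[-0.036,0.002,0,0,0,0.01],[-0.036,0.002,0,0,0,0.01],[-0.036,0.002,0,0,0,0],[-0.036,0.002,0,0,0,0],[-0.036,0.002,0,0,0,0],[-0.036,0.002,0,0,0,0],[-0.036,0.002,0,0,0,0],[-0.036,0.001,0,0,0,0],[-0.036,0,0,0,0,0],[0,0,0,0,0,0],[0,0,0,0,0,0]]]'
python3 goal.py .4809 -.1293 .195 .11
python3 - <<'E'
from rig import r, camrig, readout
import cv2,pickle
o=[]
for n,(x,y,w,h) in(("top",(300,185,100,100)),("side",(225,110,100,100))):
    c=camrig.read_camera(n);pickle.dump(c,open(n+"3.pkl","wb"))
    o.append(cv2.resize(c["pixels"][y:y+h,x:x+w],None,fx=4,fy=4,interpolation=cv2.INTER_CUBIC))
cv2.imwrite("pics/a3.png",cv2.hconcat(o))
E
```

```text
t: 7.6
position: [0.4759, -0.1298, 0.2122]
tool_rot: [-3.139, -0.002, 1.679]
ft_force: [0.9, 0.2, -3.6]
finger_gap: 0.0183
gripper_force: 59.5
t 7.6 pos [ 0.4759 -0.1298  0.2122] goal in tool [-0.0001  0.0051  0.0171] [-0.0024 -0.0019 -0.0022] F [ 0.89  0.23 -3.55] [ 0.02 -0.01  0.01] 0.018342642769741294
```

View pics/a3.png

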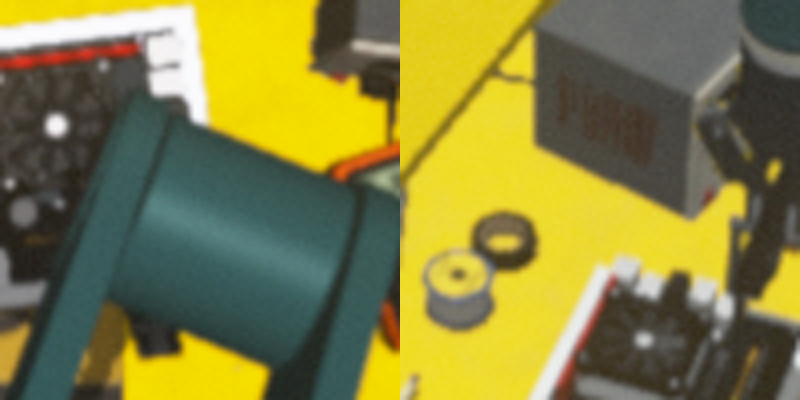

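The top view is blocked by the wrist. The side view shows the card beneath the gripper at the right of the crop, so I'll use that after correcting.

```bash
python3 jog.py '[[[0,0.0025,0.013,0,0,0],[0,0.0026,0.014,0,0,-0.002],[0,0,0,0,0,0],[0,0,0,0,0,0],[0,0,0,0,0,0]]]'
python3 goal.py .4809 -.1293 .185 .11
python3 - <<'E'
from rig import r, camrig, readout
import cv2,pickle
x,y,w,h,k=265,120,90,115,5
c=camrig.read_camera("side");pickle.dump(c,open("side4.pkl","wb"))
im=cv2.resize(c["pixels"][y:y+h,x:x+w],None,fx=k,fy=k,interpolation=cv2.INTER_CUBIC)
im=cv2.convertScaleAbs(im,alpha=1.5,beta=10)
cv2.imwrite("pics/a4.png",im)
E
```

```text
t: 8.2
position: [0.4821, -0.1286, 0.1865]
tool_rot: [3.141, 0.0, 1.684]
ft_force: [0.3, -0.8, -2.8]
finger_gap: 0.0181
gripper_force: 59.4
t 8.2 pos [ 0.4821 -0.1286  0.1865] goal in tool [-0.0005 -0.0012  0.0015] [0.0002 0.     0.0027] F [ 0.3  -0.84 -2.84] [-0.05 -0.01  0.  ] 0.018069824453400777
```

View pics/a4.png

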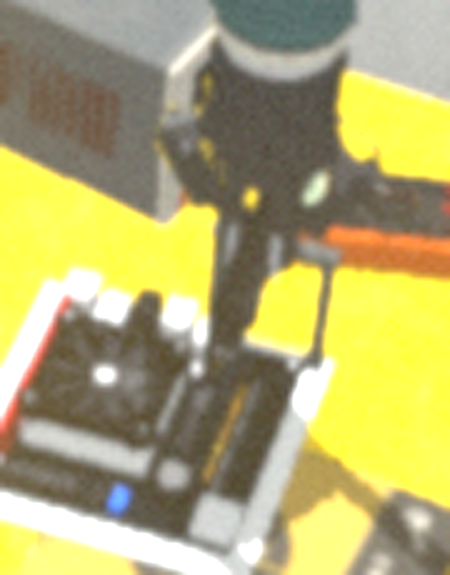

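Run:
```python
from h import *;import pickle
c=pickle.load(open("side4.pkl","rb"))
im=cv2.convertScaleAbs(cv2.resize(c["pixels"][120:220,265:345],None,fx=6,fy=6,interpolation=cv2.INTER_CUBIC),alpha=2.2,beta=20)
R=Ro.from_euler('z',1.684-np.pi/2)
tcp=np.array([.4821,-.1286,.1865]);o=tcp+R.apply([.006,.0122,0])-[0,0,.070]
print(o)
px=lambda p:tuple(int(v) for v in ((proj(c,p)-[265,120])*6+3))
P=lambda *q:px(o+R.apply(np.array(q)/1000))
def poly(pts,col): cv2.polylines(im,[np.array(pts)],False,col,1)
poly([P(0,62,80),P(0,62,10),P(0,43,10),P(0,43,0),P(0,-43,0)],(0,0,255))
poly([P(-16,46,79),P(-16,46,33),P(3,46,33)],(255,0,0))
poly([P(-17,-88,85),P(-17,-88,-4.5),P(3,-88,-4.5)],(0,255,0))
s=np.array([.4855,-.1165,.0245]);B=Ro.from_euler('z',.11)
poly([px(s+B.apply([0,y,0])) for y in(-.043,.043)],(255,0,255))
cv2.imwrite("pics/a5.png",im)
```

```text
[ 0.48668346 -0.11580032  0.1165    ]
```

View pics/a5.png

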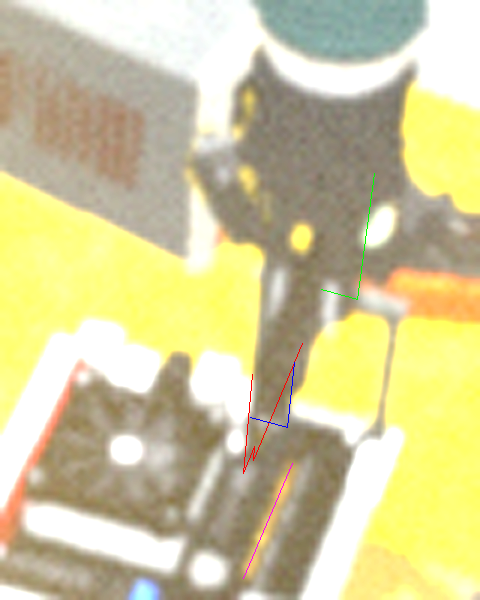

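The overlay puts the slot within 1 px. The card's silhouette sits about 1–1.5 px right of where I predicted, so I'll check that numerically against the empty background picture.

Run:
```python
from h import *;import pickle
from rig import r, camrig, readout
ps=[];ims=[]
for _ in range(5):
    c=camrig.read_camera("side");ims.append(c["pixels"].astype(float));ps.append(readout.get_obs()["position"])
print(np.mean(ps,0),np.std(ps,0), readout.get_obs()["tool_rot"])
pickle.dump((c,np.mean(ims,0),np.mean(ps,0)),open("side5.pkl","wb"))
a=np.mean(ims,0);b=pickle.load(open("side0.pkl","rb"))["pixels"].astype(float)
print("bg yellow (B,R):");
for v in range(176,204,2):
    d=(a-b)[v,300:328].mean(1);print(v,d.round().astype(int).tolist())
print("abs now");
for v in range(168,190,2): print(v,a[v,300:340].mean(1).round().astype(int).tolist())
```

```text
[ 0.48213538 -0.12906135  0.18673855] [6.72919594e-05 5.98245739e-05 6.14155253e-05] [3.14102260e+00 2.29932181e-04 1.68266312e+00]
bg yellow (B,R):
176 [-3, 2, 0, -1, 0, 1, 1, -4, -15, -60, -110, -118, -119, -117, -119, -115, -113, -95, -51, -16, -5, 0, -1, -2, -2, -3, 0, 1]
178 [-2, 0, 1, 0, 0, 0, 1, -2, -24, -77, -112, -118, -117, -119, -115, -108, -96, -52, -10, -2, -3, -1, -1, 0, -2, -2, 1, 1]
180 [2, 0, 1, 1, 2, 1, -2, -13, -47, -93, -114, -114, -118, -116, -109, -108, -91, -42, -8, 0, -1, -1, -1, -1, 1, 1, -1, 2]
182 [1, 1, 1, 1, 0, -2, -10, -23, -57, -102, -118, -121, -117, -118, -115, -108, -65, -13, -2, -3, -1, 0, 1, 1, -2, 2, 0, -4]
184 [1, 1, 0, 1, -1, -12, -57, -107, -133, -142, -137, -127, -121, -118, -105, -80, -37, -5, 0, 0, 2, -1, -2, -1, -2, -2, 2, -2]
186 [-1, 3, -1, -1, -1, -16, -85, -149, -163, -140, -112, -111, -117, -102, -56, -23, -5, 0, 0, 0, -1, -1, 0, 1, -2, 0, -3, -3]
188 [2, 0, 0, -2, -3, -29, -104, -147, -141, -92, -55, -49, -54, -41, -15, -3, 0, -2, 1, 0, -2, 0, -2, 0, 0, 1, 0, 0]
190 [1, -2, 0, 0, -7, -26, -63, -75, -52, -16, 9, 10, 0, -2, -6, -5, -4, 
[... 2125 characters left out ...]
03, 154, 167, 166, 167, 166, 167, 167, 166, 167, 166, 156, 108, 73, 107, 153, 168, 169, 168, 170, 171, 170, 168, 168]
184 [207, 205, 187, 157, 179, 191, 138, 74, 48, 48, 47, 47, 49, 50, 61, 88, 130, 161, 167, 167, 166, 166, 166, 165, 165, 165, 164, 142, 94, 78, 119, 160, 167, 167, 165, 167, 168, 166, 166, 168]
186 [126, 127, 116, 140, 198, 197, 130, 65, 46, 48, 49, 48, 50, 76, 119, 149, 165, 168, 168, 167, 165, 164, 166, 165, 164, 165, 159, 122, 81, 93, 138, 164, 167, 168, 167, 167, 169, 169, 167, 168]
188 [93, 98, 93, 121, 163, 160, 105, 60, 54, 55, 50, 49, 55, 84, 119, 139, 148, 153, 162, 166, 166, 165, 168, 171, 169, 166, 159, 110, 72, 98, 147, 166, 168, 169, 168, 169, 170, 171, 169, 167]
```

The numeric edges agree with the model to about 1 mm. I'll correct and lower to just above the mouth.

```bash
python3 jog.py '[[[0.0005,-0.001,0.0,0,0,-0.002],[0,0,0.01,0,0,0],[0,0,0.01,0,0,0],[0,0,0.012,0,0,0],[0,0,0.012,0,0,0],[0,0,0.012,0,0,0],[0,0,0.012,0,0,0],[0,0,0.008,0,0,0],[0,0,0.004,0,0,0],[0,0,0,0,0,0],[0,0,0,0,0,0]]]'
python3 goal.py .4811 -.129 .0905 .11
```

```text
t: 9.6
position: [0.4812, -0.1287, 0.1065]
tool_rot: [3.141, 0.0, 1.685]
ft_force: [-0.1, -0.3, -3.6]
finger_gap: 0.0179
gripper_force: 59.5
t 9.6 pos [ 0.4812 -0.1287  0.1065] goal in tool [-0.0002 -0.0001  0.016 ] [0.0005 0.0002 0.004 ] F [-0.11 -0.25 -3.57] [-0.02 -0.   -0.03] 0.017893513889582553
```

```bash
for i in 1; do python3 jog.py '[[[0,0,0.003,0,0,0],[0,0,0.003,0,0,0],[0,0,0.002,0,0,0],[0,0,0,0,0,0]]]'; python3 goal.py .4811 -.129 .0905 .11; done
python3 jog.py '[[[0,0,0.001,0,0,0],[0,0,0.001,0,0,0],[0,0,0,0,0,0]]]'; python3 goal.py .4811 -.129 .0905 .11
```

```text
t: 10.0
position: [0.4805, -0.1285, 0.0981]
tool_rot: [-3.141, -0.0, 1.685]
ft_force: [0.5, -0.0, -4.2]
finger_gap: 0.0183
gripper_force: 59.5
t 10.0 pos [ 0.4805 -0.1285  0.0981] goal in tool [-0.0005  0.0005  0.0076] [-0.0005 -0.0003  0.004 ] F [ 0.53 -0.04 -4.21] [-0.01  0.07 -0.  ] 0.01828075339391614
t: 10.3
position: [0.4801, -0.1286, 0.0963]
tool_rot: [-3.14, -0.0, 1.685]
ft_force: [-4.4, -0.6, 1.6]
finger_gap: 0.0183
gripper_force: 60.2
t 10.3 pos [ 0.4801 -0.1286  0.0963] goal in tool [-0.0005  0.001   0.0058] [-0.0014 -0.0003  0.0042] F [-4.42 -0.61  1.57] [-0.18  0.76 -0.02] 0.018275684388041145
```

The connector is riding the funnel's +x slope (Fx −4.4), so I'll shift toward −x.

```bash
python3 jog.py '[[[0,-0.0007,0,0,0,0],[0,-0.0007,0,0,0,0],[0,0,0,0,0,0]]]'; python3 goal.py .4797 -.129 .0905 .11
python3 jog.py '[[[0,0,0.001,0,0,0],[0,0,0,0,0,0]]]'; python3 goal.py .4797 -.129 .0905 .11
```

```text
t: 10.6
position: [0.4797, -0.1287, 0.0963]
tool_rot: [3.141, -0.0, 1.685]
ft_force: [0.1, 0.1, -2.0]
finger_gap: 0.0182
gripper_force: 59.5
t 10.6 pos [ 0.4797 -0.1287  0.0963] goal in tool [-0.0003 -0.      0.0058] [ 0.0006 -0.0001  0.0038] F [ 0.11  0.1  -1.96] [ 0.    0.17 -0.01] 0.018161736666653393
t: 10.8
position: [0.4793, -0.1288, 0.0952]
tool_rot: [-3.141, -0.0, 1.685]
ft_force: [-1.1, -0.7, -1.1]
finger_gap: 0.018
gripper_force: 59.5
t 10.8 pos [ 0.4793 -0.1288  0.0952] goal in tool [-0.0003  0.0004  0.0047] [-0.0003 -0.0001  0.0041] F [-1.14 -0.72 -1.09] [-0.11  0.37 -0.03] 0.018031594478418764
```

```bash
python3 jog.py '[[[0,-0.0008,0,0,0,0],[0,0,0.001,0,0,0],[0,0,0,0,0,0]]]'; python3 goal.py .4789 -.129 .0905 .11
python3 jog.py '[[[0,0,0.001,0,0,0],[0,0,0,0,0,0]]]'; python3 goal.py .4789 -.129 .0905 .11
```

```text
t: 11.1
position: [0.479, -0.129, 0.0944]
tool_rot: [3.141, 0.0, 1.685]
ft_force: [-1.2, -0.2, 0.0]
finger_gap: 0.0183
gripper_force: 59.8
t 11.1 pos [ 0.479  -0.129   0.0944] goal in tool [ 0.     -0.0001  0.0039] [0.0007 0.0002 0.0039] F [-1.16 -0.2   0.01] [0.01 0.12 0.04] 0.01825059438329271
t: 11.3
position: [0.479, -0.129, 0.0934]
tool_rot: [3.141, 0.0, 1.685]
ft_force: [-0.7, -0.0, 0.9]
finger_gap: 0.0182
gripper_force: 59.9
t 11.3 pos [ 0.479  -0.129   0.0934] goal in tool [ 0.     -0.0001  0.0029] [0.0007 0.0002 0.004 ] F [-0.67 -0.05  0.89] [ 0.03  0.03 -0.  ] 0.018173640001813398
```

```bash
python3 jog.py '[[[0,0,0.001,0,0,0],[0,0,0.001,0,0,0],[0,0,0,0,0,0]]]'; python3 goal.py .4789 -.129 .0905 .11
python3 jog.py '[[[0,0,0.0005,0,0,0],[0,0,0,0,0,0]]]'; python3 goal.py .4789 -.129 .0905 .11
```

```text
t: 11.6
position: [0.479, -0.129, 0.0914]
tool_rot: [3.141, 0.0, 1.685]
ft_force: [-0.3, -0.3, 2.0]
finger_gap: 0.018
gripper_force: 60.2
t 11.6 pos [ 0.479  -0.129   0.0914] goal in tool [ 0.     -0.0001  0.0009] [0.0007 0.0003 0.0039] F [-0.33 -0.26  2.03] [ 0.04 -0.03  0.03] 0.018004249499752198
t: 11.8
position: [0.479, -0.129, 0.0909]
tool_rot: [3.141, 0.0, 1.685]
ft_force: [-0.4, -0.2, 2.0]
finger_gap: 0.0181
gripper_force: 60.3
t 11.8 pos [ 0.479  -0.129   0.0909] goal in tool [ 0.     -0.0001  0.0004] [0.0007 0.0003 0.004 ] F [-0.44 -0.22  2.03] [ 0.03 -0.08  0.02] 0.018108971952196785
```

```bash
for i in 1; do python3 jog.py '[[[0,0,0.0004,0,0,0],[0,0,0,0,0,0]]]'; python3 goal.py .4789 -.129 .0905 .11;  python3 jog.py '[[[0,0,0.0003,0,0,0],[0,0,0,0,0,0]]]'; python3 goal.py .4789 -.129 .0905 .11; done
```

```text
t: 12.0
position: [0.479, -0.129, 0.0907]
tool_rot: [3.141, 0.0, 1.685]
ft_force: [0.3, -0.0, 5.5]
finger_gap: 0.0183
gripper_force: 60.7
t 12.0 pos [ 0.479  -0.129   0.0907] goal in tool [ 0.     -0.0001  0.0002] [0.0007 0.0003 0.004 ] F [ 0.32 -0.05  5.51] [ 0.05 -0.01 -0.05] 0.018322893987329846
t: 12.2
position: [0.479, -0.129, 0.0907]
tool_rot: [3.141, 0.0, 1.685]
ft_force: [-0.9, -0.2, 8.3]
finger_gap: 0.0181
gripper_force: 61.3
t 12.2 pos [ 0.479  -0.129   0.0907] goal in tool [ 0.     -0.0001  0.0002] [0.0008 0.0004 0.004 ] F [-0.86 -0.19  8.3 ] [ 0.1   0.08 -0.01] 0.01808386592129495
```

```bash
python3 jog.py '[[[0,0,0.00015,0,0,0],[0,0,0,0,0,0],[0,0,0,0,0,0],[0,0,0,0,0,0],[0,0,0,0,0,0],[0,0,0,0,0,0],[0,0,0,0,0,0],[0,0,0,0,0,0]]]'; python3 jog.py '[[[0,0,0,0,0,0],[0,0,0,0,0,0],[0,0,0,0,0,0],[0,0,0,0,0,0],[0,0,0,0,0,0],[0,0,0,0,0,0],[0,0,0,0,0,0],[0,0,0,0,0,0]]]'
python3 - <<'E'
from rig import r, camrig, readout
f=[]
for n in["side"]*8: c=camrig.read_camera(n);f.append(readout.get_obs()["ft_force"][2])
print(sum(f)/8,f)
E
```

```text
t: 13.0
position: [0.479, -0.129, 0.0906]
tool_rot: [3.141, 0.0, 1.685]
ft_force: [-0.6, 0.1, 8.6]
finger_gap: 0.0184
gripper_force: 61.6
t: 13.8
position: [0.479, -0.129, 0.0907]
tool_rot: [3.141, 0.0, 1.685]
ft_force: [-2.0, 0.6, 10.2]
finger_gap: 0.018
gripper_force: 61.6
9.747399389633154 [np.float64(10.0553899957759), np.float64(9.480509354333265), np.float64(9.688445529309302), np.float64(10.27677134410399), np.float64(9.678828316135437), np.float64(9.500073098021641), np.float64(10.17207302150332), np.float64(9.127104457882364)]
```

The push is steady: about 9.7 N at the wrist plus the card's weight puts roughly 13 N on the bench. The stop came 3.9 mm below first contact, which matches the 4 mm contact stroke.

```bash
python3 -c "
from rig import r, camrig, readout
print(r.job_done())"
```

```text
the job is handed in; nothing more can be done
None
```

The graphics card is in the slot, pressed home on the floor as far as the force and travel readings show, and I handed the job in while still holding it with about 13 N on the bench; no verdict was returned.

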